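# Reject the gear unit with play

## Robot

A 6-joint arm with a two-finger parallel gripper is mounted at the origin on a cart in front of the work surface, level with it; the furniture and walls round the work are solid. World frame = base frame: x ahead of the robot, y to its left, z up, the work surface at z = 0. Lengths are in m, angles in rad, forces in N, time in s.
With the tool pointing down it reaches from about 0.275 to 0.75 m from the base axis. Payload 10.2 kg.
Tool frame: the origin (TCP) lies at the very end of the fingers, on their centre line; the grasp point (between the pads) lies r.pinch_z behind it (r.pinch_z is the distance from the TCP to the grasp point, in m); z points along the fingers, y is the direction in which the jaws open and shut (so a half turn about z gives the same grasp; the last joint's range is limited). The gripper opens to 85 mm and grips with 20 to 120 N. Pads are 22 mm wide; open, the fingers measure 114 mm over their backs; the gripper's body (76 mm by 85 mm) begins 54 mm behind the grasp point. The pads swing forward as they close: fully open they stand 13 mm farther back than shut.
Start: joints at [1.044, 0.313, 1.498, -0, 1.331, -0.223], TCP at [0.157, 0.501, 0.231] pointing down, gripper open.
Joint ranges: [-2.94, 2.94], [-0.97, 2.17], [0.19, 2.56], [-1.23, 4.37], [0.02, 3.11], [-2.88, 2.88]. Speed limits (rad/s): [2.39, 2.39, 3.01, 3.14, 3.14, 3.14].

## Interface

Orientations are given as a rotation vector (axis times angle).
In Python, from bench import r, claw, eyes, order, readout gives the robot as it stands. The module is installed in compiled form; this text tells all that it offers. Calls block until the motion is done:
- r.move_pose(position, orientation): joint-space move of the TCP to a pose.
- r.move_straight(position, orientation=None, speed=0.15): straight line of the TCP; orientation=None keeps the orientation; speed is the mean speed in m/s.
- r.movej(angles): joint-space move.
- claw.grip(opening, effort=None): finger opening in m; effort is the grip in N (None keeps the last); returns when the fingers have stopped.
- r.hold(seconds).
- r.inverse_kinematics(position, orientation): joint angles nearest the present ones, or None.
- eyes.grab_frame(name): name is "scene" or "top" or "wrist"; returns the picture (400x640x3 uint8, blue, green, red); there is no depth.
- eyes.camera_model(name): a dict with "mtx" (3x3 intrinsics, pixels), "k1" (the pictures are not rectified: a ray, as slopes to the right and down, at radius r is drawn at 1 + k1 r^2 times it, then the intrinsics apply), "cam_to_world" (4x4, takes a point from camera to world coordinates); the wrist camera has in their place "mount" (4x4, takes a point from camera to tool coordinates, whose origin is the TCP and whose axes are the flange's). Camera axes: x right, y down, z forward; pixel columns grow to the right and rows downward; lengths in m; the calibration is good to about 2 mm. A picture is of the moment at which its call begins: read the wrist's pose just before it. camera_model takes no time and is no camera call.
A pose or a line that the arm cannot do raises r.IKError and nothing moves.
- order.hand_in(): hands the job in, once; it reports no verdict.
Readings, each from a call of its own:
- readout.get_clock(): time.
- readout.get_q(): joint angles.
- readout.get_qd(): joint speeds.
- readout.get_tau(): joint torques, N m.
- readout.get_position(): TCP position.
- readout.get_orientation(): TCP orientation.
- readout.get_ft_force(): force on the tool from outside, world axes, zero at the start.
- readout.get_torque(): the same for the moment, N m.
- readout.get_opening(): finger opening in m.
Only numpy, scipy, OpenCV 4.12 (cv2) and the standard library are available. Lean on these libraries where they do the work, as an engineer would, in place of code of your own. Each camera call takes 0.05 s, during which the arm holds its last target.

## Task

One of the three gear units standing in the seat plate is worn: its arm has dead play, while the other two are springy from the first touch. Going from the left seat to the right, rock each unit's arm gently about 3 mm, first to the left and then to the right, to feel which one is loose. Then lift the loose unit out by its hub and set it down gently, flat and upright, in the steel reject tray at the right; leave the two sound units in their seats, without straining or banging anything or knocking the things around.

Things in the scene. Friction and masses are not known exactly. Their poses are not given: they have to be found in the camera images.
- unit_a: one of three like-looking gear units, 0.8 kg: grey housing 110 x 66 x 28 mm (x, y, z); square steel hub 24 x 24 mm on the middle of its top, up to 62 mm above its underside; a steel arm 12 mm thick, fixed to the hub, 38 to 56 mm above the underside, reaches to x = 75 mm and swings level with the hub. Origin: centre of the underside, below the hub's axis; x along the arm (away from the robot), y left, z up
- unit_b: one of three like-looking gear units, 0.8 kg: grey housing 110 x 66 x 28 mm (x, y, z); square steel hub 24 x 24 mm on the middle of its top, up to 62 mm above its underside; a steel arm 12 mm thick, fixed to the hub, 38 to 56 mm above the underside, reaches to x = 75 mm and swings level with the hub. Origin: centre of the underside, below the hub's axis; x along the arm (away from the robot), y left, z up
- unit_c: one of three like-looking gear units, 0.8 kg: grey housing 110 x 66 x 28 mm (x, y, z); square steel hub 24 x 24 mm on the middle of its top, up to 62 mm above its underside; a steel arm 12 mm thick, fixed to the hub, 38 to 56 mm above the underside, reaches to x = 75 mm and swings level with the hub. Origin: centre of the underside, below the hub's axis; x along the arm (away from the robot), y left, z up
- unit_a_grip (a point): point on the arm of unit_a, 58 mm from the hub's axis, 47 mm above the unit's underside. Let go, any arm returns to y = 0. A sound arm resists springily at once, 0.7 N per mm sideways here (over 7.5 mm overstrains it); the loose one swings almost free (under 0.2 N) 4.6 mm each way, then stops dead. Jaws clamped on the arm block its turning: nudge it, straddle it loosely, or turn with it
- unit_b_grip (a point): point on the arm of unit_b, 58 mm from the hub's axis, 47 mm above the unit's underside. Let go, any arm returns to y = 0. A sound arm resists springily at once, 0.7 N per mm sideways here (over 7.5 mm overstrains it); the loose one swings almost free (under 0.2 N) 4.6 mm each way, then stops dead. Jaws clamped on the arm block its turning: nudge it, straddle it loosely, or turn with it
- unit_c_grip (a point): point on the arm of unit_c, 58 mm from the hub's axis, 47 mm above the unit's underside. Let go, any arm returns to y = 0. A sound arm resists springily at once, 0.7 N per mm sideways here (over 7.5 mm overstrains it); the loose one swings almost free (under 0.2 N) 4.6 mm each way, then stops dead. Jaws clamped on the arm block its turning: nudge it, straddle it loosely, or turn with it
- seat_left (a point): centre of the floor of the left seat (as the robot sees it) on the seat plate, 10 mm above the worktop; z up, x along the seat
- seat_middle (a point): centre of the floor of the middle seat (as the robot sees it) on the seat plate, 10 mm above the worktop; z up, x along the seat
- seat_right (a point): centre of the floor of the right seat (as the robot sees it) on the seat plate, 10 mm above the worktop; z up, x along the seat
- seat_plate: fixed dark steel plate 136 x 360 x 10 mm with three seats in a row along y, 115 mm apart, framed by aluminium strips up to 22 mm above the worktop; a unit stands in each with 1 mm clearance (it may shift that much) and lifts straight out; which unit is where varies. About 5 N sideways on its arm starts to tip a unit. Origin: centre of the underside, x away from the robot, y left
- reject_tray: fixed open steel tray for rejects, at the right: 186 x 132 x 30 mm (x, y, z) outside, walls and floor 4 mm thick. Origin: centre of the underside; long side along its x
- beaker: bystander: small glass beaker, 52 mm wide, 66 mm high; origin under its centre
- steel_cover: bystander: round stainless cover with a black knob, 83 mm wide, lying on the worktop; origin under its centre

How it is judged:
On the way, in this order (a step that is already met when the one before it is completed fails the run):
1. the arm of the unit in the left seat is rocked to the left (at least 1.2 mm from its middle position, 58 mm out) (((horizontal distance between unit_a and seat_left below 0.02 m and y of unit_a_grip in the frame of unit_a above 0.0012 m) or (horizontal distance between unit_b and seat_left below 0.02 m and y of unit_b_grip in the frame of unit_b above 0.0012 m) or (horizontal distance between unit_c and seat_left below 0.02 m and y of unit_c_grip in the frame of unit_c above 0.0012 m))), for 0.1 s.
2. the arm of the unit in the left seat is rocked to the right (at least 1.2 mm from its middle position, 58 mm out) (((horizontal distance between unit_a and seat_left below 0.02 m and y of unit_a_grip in the frame of unit_a below -0.0012 m) or (horizontal distance between unit_b and seat_left below 0.02 m and y of unit_b_grip in the frame of unit_b below -0.0012 m) or (horizontal distance between unit_c and seat_left below 0.02 m and y of unit_c_grip in the frame of unit_c below -0.0012 m))), for 0.1 s.
3. the arm of the unit in the middle seat is rocked to the left (at least 1.2 mm from its middle position, 58 mm out) (((horizontal distance between unit_a and seat_middle below 0.02 m and y of unit_a_grip in the frame of unit_a above 0.0012 m) or (horizontal distance between unit_b and seat_middle below 0.02 m and y of unit_b_grip in the frame of unit_b above 0.0012 m) or (horizontal distance between unit_c and seat_middle below 0.02 m and y of unit_c_grip in the frame of unit_c above 0.0012 m))), for 0.1 s.
4. the arm of the unit in the middle seat is rocked to the right (at least 1.2 mm from its middle position, 58 mm out) (((horizontal distance between unit_a and seat_middle below 0.02 m and y of unit_a_grip in the frame of unit_a below -0.0012 m) or (horizontal distance between unit_b and seat_middle below 0.02 m and y of unit_b_grip in the frame of unit_b below -0.0012 m) or (horizontal distance between unit_c and seat_middle below 0.02 m and y of unit_c_grip in the frame of unit_c below -0.0012 m))), for 0.1 s.
5. the arm of the unit in the right seat is rocked to the left (at least 1.2 mm from its middle position, 58 mm out) (((horizontal distance between unit_a and seat_right below 0.02 m and y of unit_a_grip in the frame of unit_a above 0.0012 m) or (horizontal distance between unit_b and seat_right below 0.02 m and y of unit_b_grip in the frame of unit_b above 0.0012 m) or (horizontal distance between unit_c and seat_right below 0.02 m and y of unit_c_grip in the frame of unit_c above 0.0012 m))), for 0.1 s.
6. the arm of the unit in the right seat is rocked to the right (at least 1.2 mm from its middle position, 58 mm out) (((horizontal distance between unit_a and seat_right below 0.02 m and y of unit_a_grip in the frame of unit_a below -0.0012 m) or (horizontal distance between unit_b and seat_right below 0.02 m and y of unit_b_grip in the frame of unit_b below -0.0012 m) or (horizontal distance between unit_c and seat_right below 0.02 m and y of unit_c_grip in the frame of unit_c below -0.0012 m))), for 0.1 s.
At the end, for the whole second after the job is handed in: The loose unit lies flat (upright within 0.08 rad, its underside within 10 mm of the tray's underside, centre within 40 mm of the tray's centre) and still in the reject tray; both sound units stand upright in their seats, within 8 mm of where they stood (x of unit_b in the frame of reject_tray between -0.04 and 0.04 m and y of unit_b in the frame of reject_tray between -0.04 and 0.04 m and z of unit_b in the frame of reject_tray below 0.01 m and angle between unit_b's own z axis and vertical below 0.08 rad and linear speed of unit_b below 0.02 m/s and distance of each of unit_a, unit_c from where it was at the start of the episode below 0.008 m and angle between each of unit_a, unit_c's own z axis and vertical below 0.05 rad); the robot touches nothing.
It fails at once if a unit is forced against its seat or pressed down on it (more than 60 N between unit and seat plate) (contact force between any of unit_a, unit_b, unit_c and seat_plate above 60 N).
It fails at once if the spring of a sound unit is overstrained (arm pushed more than 7.5 mm off the middle, 58 mm out) ((y of unit_a_grip in the frame of unit_a above 0.0075 m or y of unit_a_grip in the frame of unit_a below -0.0075 m) or (y of unit_c_grip in the frame of unit_c above 0.0075 m or y of unit_c_grip in the frame of unit_c below -0.0075 m)).
It fails at once if a sound unit is lifted or tipped out of its seat (15 mm) (distance of any of unit_a, unit_c from where it was at the start of the episode above 0.015 m).
It fails at once if the rejected unit is dropped or banged into the tray (more than 100 N) (contact force between unit_b and reject_tray above 100 N).
It fails at once if the beaker or the steel cover is knocked aside (more than 30 mm) (distance of any of beaker, steel_cover from where it was at the start of the episode above 0.03 m).
It also fails if it takes over 72 s, if anything falls off the work surface, if the arm or the gripper's body presses on something with over 40 N, if the wrist force passes 120 N, or if a joint passes its speed limit or range.

## Working session

There is one attempt and no reset: what is moved stays moved. The work goes in short steps, each a Python script; the robot and the scene stay as the last script left them, time stands still between calls to the robot, and variables do not carry over. Pictures are saved under pics/ and viewed, and the job is handed in when it is done.

```bash
ls; mkdir -p pics; python3 - <<'E'
from bench import r, claw, eyes, order, readout
import cv2, numpy as np
np.set_printoptions(precision=4,suppress=True)
print(readout.get_clock(), readout.get_position(), readout.get_orientation(), r.pinch_z, readout.get_opening())
for n in ("scene","top"):
    cv2.imwrite(f"pics/{n}0.png", eyes.grab_frame(n)); print(n, eyes.camera_model(n))
print(eyes.camera_model("wrist"))
cv2.imwrite("pics/wrist0.png", eyes.grab_frame("wrist"))
E
```

```text
pics
0.0 [0.1569 0.5007 0.2307] [-0.4753 -3.1049  0.0019] 0.0187 0.08515398937339011
scene {'mtx': array([[378.8776,   0.    , 319.9967],
       [  0.    , 378.8776, 195.2048],
       [  0.    ,   0.    ,   1.    ]]), 'k1': -0.025920803161819574, 'cam_to_world': array([[ 0.6609, -0.4967,  0.5626, -0.0838],
       [-0.7504, -0.4498,  0.4844, -0.6178],
       [ 0.0125, -0.7423, -0.67  ,  0.8149],
       [ 0.    ,  0.    ,  0.    ,  1.    ]])}
top {'mtx': array([[388.6648,   0.    , 311.8842],
       [  0.    , 388.6648, 199.9933],
       [  0.    ,   0.    ,   1.    ]]), 'k1': -0.08964530748208717, 'cam_to_world': array([[ 0.0027, -0.9981,  0.0616,  0.4608],
       [-1.    , -0.003 , -0.0054, -0.0656],
       [ 0.0056, -0.0616, -0.9981,  1.2352],
       [ 0.    ,  0.    ,  0.    ,  1.    ]])}
{'mtx': array([[290.1601,   0.    , 319.9394],
       [  0.    , 290.1601, 198.9058],
       [  0.    ,   0.    ,   1.    ]]), 'k1': -0.04110705528776804, 'mount': array([[-0.0004, -0.9527, -0.304 ,  0.078 ],
       [ 1.    , -0.0005,  0.0005, -0.0006],
       [-0.0007, -0.304 ,  0.9527, -0.1427],
       [ 0.    ,  0.    ,  0.    ,  1.    ]])}
```

View pics/top0.png

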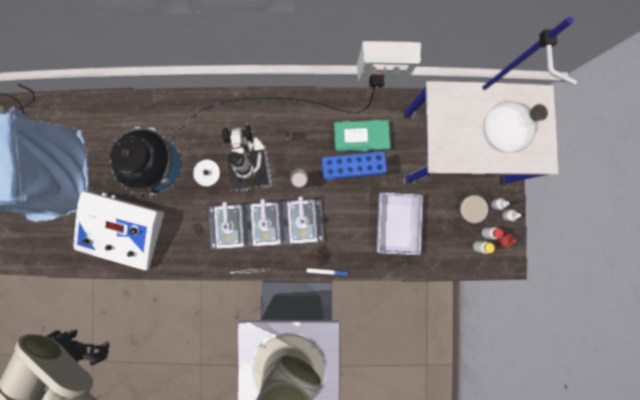

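View pics/scene0.png

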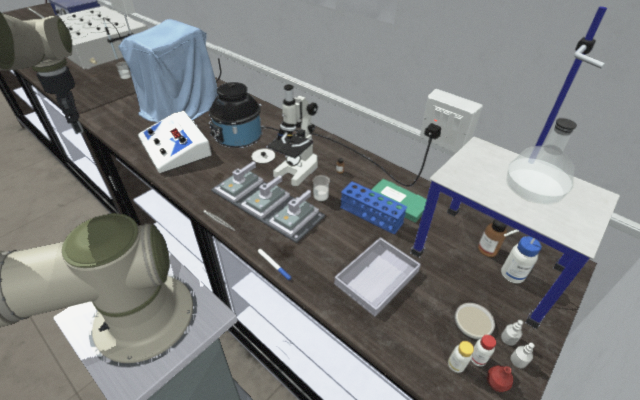

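View pics/wrist0.png

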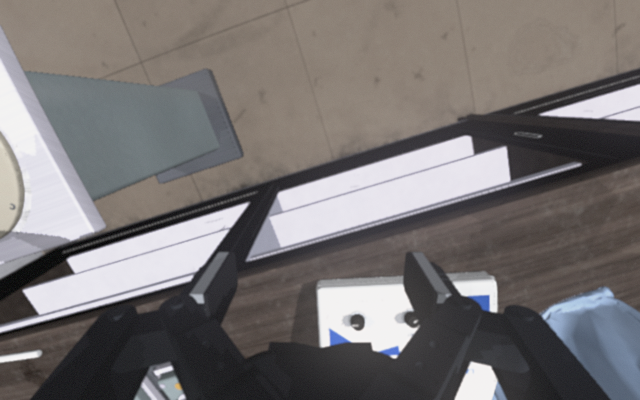

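The top view shows the seat plate at about cols 210–325, rows 198–250, with three units whose arms point up (away from the robot). The tray is at about (400, 223), the white cover at (206, 173) and the beaker at (299, 178). I'll enlarge both views to measure from them.

```bash
cat > h.py <<'E'
import numpy as np, cv2
from scipy.spatial.transform import Rotation as R
from bench import r, claw, eyes, order, readout
np.set_printoptions(precision=4,suppress=True)
def T_of(name, pose=None):
    m=eyes.camera_model(name)
    if name!="wrist": return m,np.array(m["cam_to_world"])
    p,o=pose; W=np.eye(4); W[:3,:3]=R.from_rotvec(o).as_matrix(); W[:3,3]=p
    return m,W@np.array(m["mount"])
def ray(name,uv,pose=None):
    m,T=T_of(name,pose); K=m["mtx"]
    q=cv2.undistortPoints(np.array([[uv]],float),K,np.array([m["k1"],0,0,0.]))[0,0]
    d=T[:3,:3]@np.array([q[0],q[1],1]); return T[:3,3],d/np.linalg.norm(d)
def onz(name,uv,z,pose=None):
    c,d=ray(name,uv,pose); return c+d*(z-c[2])/d[2]
def tri(rays):
    A=np.zeros((3,3));b=np.zeros(3)
    for c,d in rays:
        P=np.eye(3)-np.outer(d,d);A+=P;b+=P@c
    x=np.linalg.solve(A,b); return x,[np.linalg.norm((np.eye(3)-np.outer(d,d))@(x-c)) for c,d in rays]
def proj(name,X,pose=None):
    m,T=T_of(name,pose); Ti=np.linalg.inv(T); rv,_=cv2.Rodrigues(Ti[:3,:3])
    return cv2.projectPoints(np.array(X,float).reshape(-1,1,3),rv,Ti[:3,3],m["mtx"],np.array([m["k1"],0,0,0.]))[0][:,0]
def crop(img,x0,y0,x1,y1,s,fn):
    cv2.imwrite(fn,cv2.resize(img[y0:y1,x0:x1],None,fx=s,fy=s,interpolation=cv2.INTER_CUBIC))
def pose(): return np.array(readout.get_position()),np.array(readout.get_orientation())
E
python3 - <<'E'
from h import *
t=cv2.imread("pics/top0.png"); s=cv2.imread("pics/scene0.png")
crop(t,205,190,335,260,6,"pics/topc.png"); crop(s,205,150,335,245,6,"pics/scenec.png")
crop(t,370,185,430,265,7,"pics/topt.png")
E
```

```text
(no output)
```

View pics/topc.png

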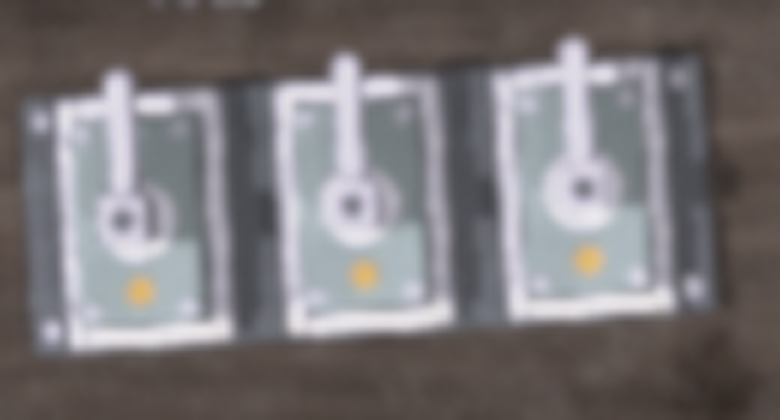

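View pics/scenec.png

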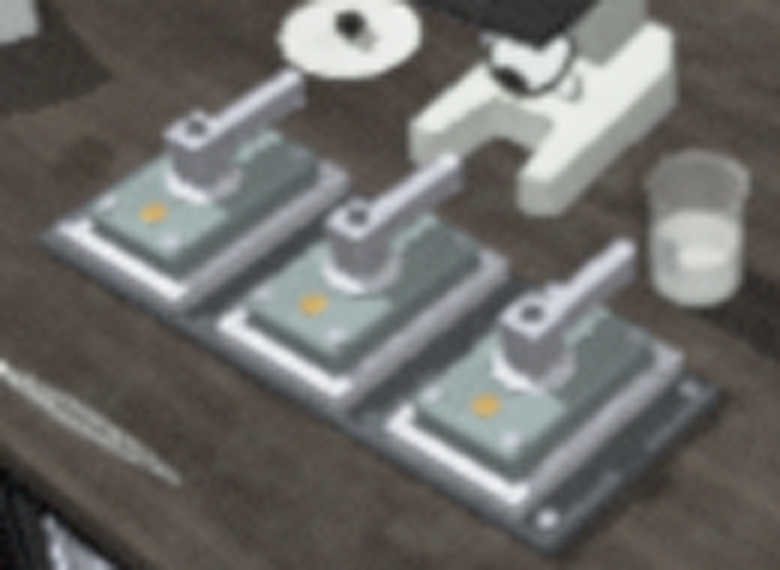

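View pics/topt.png

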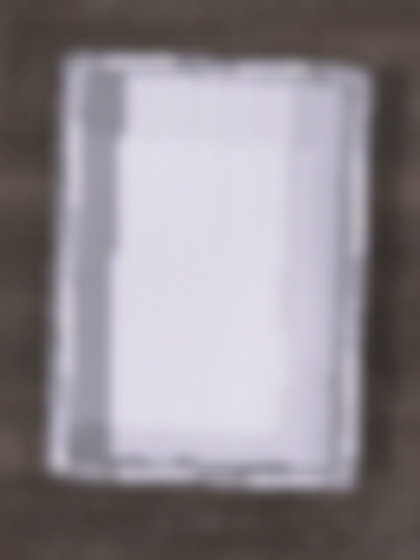

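The crops show the hub holes at top (124,220), (352,206), (583,188) and at scene (197,127), (357,216), (533,313), in crop pixels. The arms point up. The plate and tray are both slightly rotated.

```bash
python3 - <<'E'
from h import *
f=lambda p,o,s:((p[0]+.5)/s-.5+o[0],(p[1]+.5)/s-.5+o[1])
th=[(124,220),(352,206),(583,188)]; sh=[(197,127),(357,216),(533,313)]
ta=[(117,72),(344,56),(572,40)]; sa=[(297,80),(456,162),(629,249)]
for a,b in zip(th+ta,sh+sa):
    print(tri([ray("top",f(a,(205,190),6)),ray("scene",f(b,(205,150),6))]), onz("top",f(a,(205,190),6),.072))
print("plate"); P=np.array([onz("top",f(a,(205,190),6),.01) for a in [(22,100),(712,48),(718,305),(36,352)]]); print(P,P.mean(0))
print([np.linalg.norm(P[i]-P[i-1]) for i in range(4)], np.arctan2(*(P[1]-P[0])[:2]), np.arctan2(*(P[2]-P[3])[:2]))
print("tray"); P=np.array([onz("top",f(a,(370,185),7),.03) for a in [(66,52),(372,70),(358,490),(46,474)]]); print(P,P.mean(0))
print([np.linalg.norm(P[i]-P[i-1]) for i in range(4)])
print("bk",onz("top",(299,178),.06),"cover",onz("top",(206,173),.01))
E
```

```text
(array([0.4526, 0.1879, 0.0713]), [np.float64(0.00043169841437971), np.float64(0.00043169841437987557)]) [0.453  0.1875 0.072 ]
(array([0.4605, 0.0734, 0.0708]), [np.float64(1.3945308466481924e-05), np.float64(1.3945308466433133e-05)]) [0.4605 0.0733 0.072 ]
(array([ 0.4695, -0.0415,  0.0701]), [np.float64(0.0004272012387831759), np.float64(0.0004272012387830647)]) [ 0.4698 -0.0418  0.072 ]
(array([0.5274, 0.1962, 0.0559]), [np.float64(0.0007378023897781942), np.float64(0.0007378023897782545)]) [0.527  0.1921 0.072 ]
(array([0.5359, 0.0804, 0.0563]), [np.float64(0.0006038914466756359), np.float64(0.0006038914466756723)]) [0.5354 0.078  0.072 ]
(array([ 0.5443, -0.0353,  0.0584]), [np.float64(0.0005261809095559064), np.float64(0.0005261809095560696)]) [ 0.5437 -0.036   0.072 ]
plate
[[ 0.5155  0.2563  0.01  ]
 [ 0.5442 -0.1082  0.01  ]
 [ 0.4093 -0.1115  0.01  ]
 [ 0.383   0.2468  0.01  ]] [0.463  0.0708 0.01  ]
[np.float64(0.13290737114793233), np.float64(0.36560850779256143), np.float64(0.13492137760224304), np.float64(0.35921825774137983)] 3.063233057806093 3.0683021304665545
tray
[[ 0.5608 -0.2817  0.03  ]
 [ 0.5533 -0.4199  0.03  ]
 [ 0.366  -0.4114  0.03  ]
 [ 0.3735 -0.2716  0.03  ]] [ 0.4634 -0.3462  0.03  ]
[np.float64(0.1875532562080869), np.float64(0.13843909944938476), np.float64(0.18747369748829562), np.float64(0.13998540706483656)]
bk [ 0.6002 -0.0327  0.06  ] cover [0.6217 0.2657 0.01  ]
```

```bash
python3 - <<'E'
from h import *
t=cv2.imread("pics/top0.png"); s=cv2.imread("pics/scene0.png")
crop(t,215,115,315,205,7,"pics/topm.png"); crop(s,245,75,335,205,4.6,"pics/scenem.png")
E
```

```text
(no output)
```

View pics/topm.png

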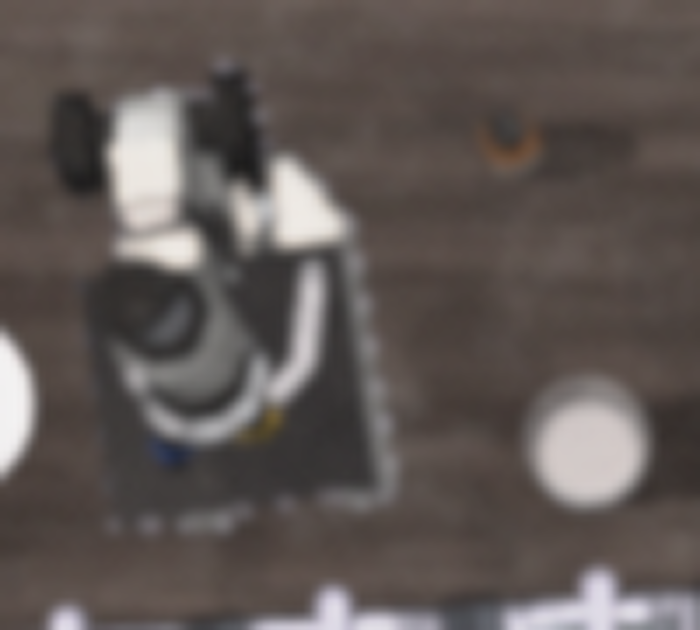

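View pics/scenem.png

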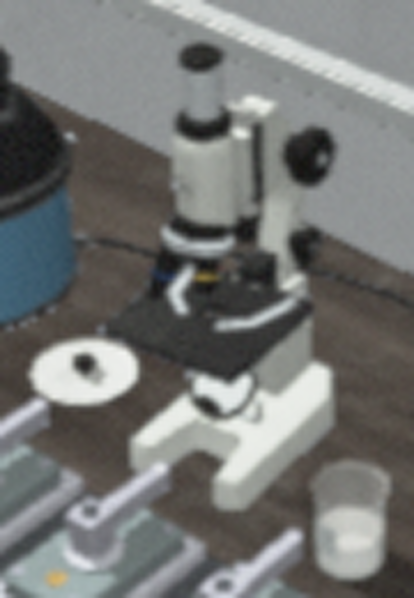

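The microscope's stage overhangs toward the units. Its front corners are at top crop (112,525) and (393,497), scene crop (108,328) and (235,372). I'll check how close it comes.

```bash
python3 - <<'E'
from h import *
f=lambda p,o,s:((p[0]+.5)/s-.5+o[0],(p[1]+.5)/s-.5+o[1])
for a,b in [((112,525),(108,328)),((393,497),(235,372)),((140,305),(200,60))]:
    print(tri([ray("top",f(a,(215,115),7)),ray("scene",f(b,(245,75),4.6))]))
yaw=.073
q=None
def orot(yaw):
    p=(np.pi+yaw)/2; return np.pi*np.array([np.cos(p),np.sin(p),0])
for y in (yaw,):
  for c in [(.4526,.1879),(.4605,.0734),(.4695,-.0415)]:
    for d in (0,.05,.058):
      for z in (.045,.12):
        print(d,z,r.inverse_kinematics([c[0]+d*np.cos(y),c[1]+d*np.sin(y),z],orot(y)))
print(r.inverse_kinematics([.4634,-.3462,.06],orot(-.05)))
E
```

```text
(array([0.5604, 0.1611, 0.123 ]), [np.float64(0.002238596764662375), np.float64(0.0022385967646624213)])
(array([0.5696, 0.0449, 0.1375]), [np.float64(0.000582913087107887), np.float64(0.0005829130871077754)])
(array([0.6175, 0.1142, 0.317 ]), [np.float64(0.0005223447083641509), np.float64(0.0005223447083641219)])
0 0.045 [ 0.1539  0.4784  1.8094 -0.      0.8538 -1.4899]
0 0.12 [ 0.1539  0.3596  1.7482  0.      1.0339 -1.4899]
0.05 0.045 [ 0.1462  0.5603  1.6645 -0.      0.9168 -1.4976]
0.05 0.12 [ 0.1462  0.453   1.6053  0.      1.0833 -1.4976]
0.058 0.045 [ 0.1451  0.5737  1.6404 -0.      0.9275 -1.4987]
0.058 0.12 [ 0.1451  0.468   1.5814  0.      1.0921 -1.4987]
0 0.045 [-0.094   0.438   1.8789 -0.      0.8247 -1.7378]
0 0.12 [-0.094   0.3128  1.8161 -0.      1.0126 -1.7378]
0.05 0.045 [-0.0774  0.5231  1.7311 -0.      0.8875 -1.7212]
0.05 0.12 [-0.0774  0.4107  1.6711 -0.      1.0598 -1.7212]
0.058 0.045 [-0.0751  0.5368  1.7067 -0.      0.8981 -1.7189]
0.058 0.12 [-0.0751  0.4263  1.647  -0.      1.0683 -1.7189]
0 0.045 [-0.3375  0.4466  1.8643 -0.      0.8307 -1.9813]
0 0.12 [-0.3375  0.3227  1.8019 -0.      1.0169 -1.9813]
0.05 0.045 [-0.298   0.531   1.717  -0.      0.8936 -1.9418]
0.05 0.12 [-0.298   0.4197  1.6573 -0.      1.0647 -1.9418]
0.058 0.045 [-0.2924  0.5446  1.6927 -0.      0.9043 -1.9362]
0.058 0.12 [-0.2924  0.4352  1.6332 -0.      1.0732 -1.9362]
[-0.8441  0.6106  1.5246  0.      1.0064 -2.3649]
```

```bash
cat >> h.py <<'E'
YAW=.073
HUB=dict(left=np.array([.4526,.1879]),middle=np.array([.4605,.0734]),right=np.array([.4695,-.0415]))
ex=np.array([np.cos(YAW),np.sin(YAW)]); ey=np.array([-np.sin(YAW),np.cos(YAW)])
def orot(yaw):
    p=(np.pi+yaw)/2; return np.pi*np.array([np.cos(p),np.sin(p),0])
def at(seat,d,y,z): 
    p=HUB[seat]+d*ex+y*ey; return [p[0],p[1],z]
E
python3 - <<'E'
from h import *
r.move_pose(at("left",.05,0,.19),orot(YAW))
claw.grip(.030,20)
print(readout.get_opening())
P=pose(); print(P); cv2.imwrite("pics/w1.png",eyes.grab_frame("wrist"))
r.move_straight(at("left",.05,0,.115),speed=.1)
P=pose(); print(P); cv2.imwrite("pics/w2.png",eyes.grab_frame("wrist")); cv2.imwrite("pics/s2.png",eyes.grab_frame("scene"))
print([readout.get_ft_force() for _ in range(3)], readout.get_clock())
E
```

```text
0.030251618045029113
(array([0.5025, 0.1916, 0.19  ]), array([-0.1147,  3.1395, -0.    ]))
(array([0.5028, 0.1916, 0.1156]), array([-0.1147,  3.1383,  0.0002]))
[array([ 0.3386, -0.3539,  0.1869]), array([ 0.3386, -0.3539,  0.1869]), array([ 0.3386, -0.3539,  0.1869])] 3.475
```

View pics/w1.png

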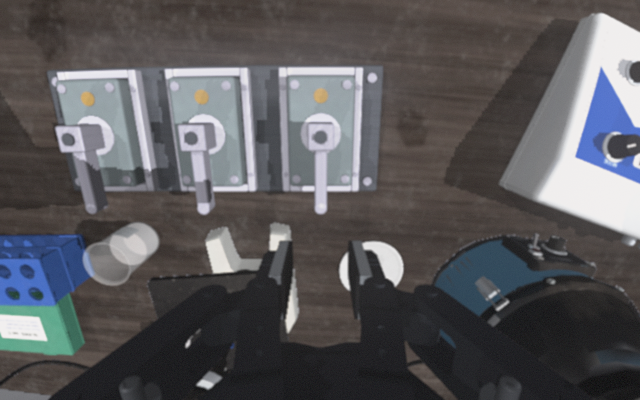

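View pics/w2.png

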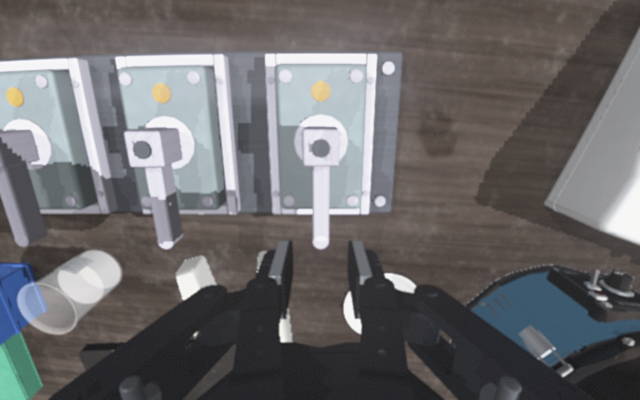

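View pics/s2.png

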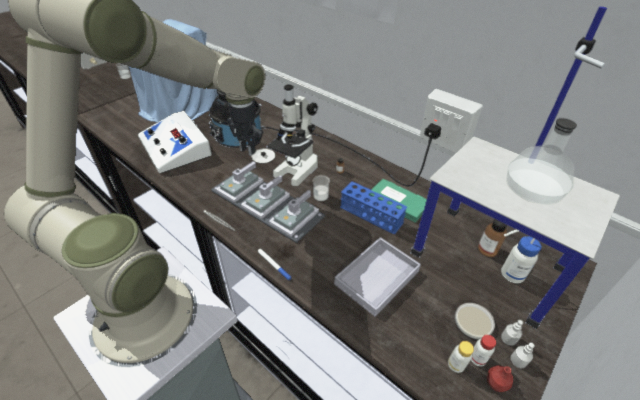

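In w2 the left arm (321, 246) lies on the fingers' centre line (about 283 to 358, so 320), and the jaws point along it. Next I'll triangulate the hubs from w1 and w2.

```bash
python3 - <<'E'
from h import *
P1=(np.array([.5025,.1916,.19]),np.array([-.1147,3.1395,0])); P2=(np.array([.5028,.1916,.1156]),np.array([-.1147,3.1383,.0002]))
for n,a,b,z in [("Lhub",(320,137),(320,148),.072),("Ltip",(321,209),(321,242),.066),("Mhub",(196,138),(142,149.5),.072),("Mtip",(204.5,209),(167,242),.066),("Rhub",(68,140),None,.072),("Rtip",(92,209),None,.066)]:
    print(n, onz("wrist",a,z,P1), *( [onz("wrist",b,z,P2), tri([ray("wrist",a,P1),ray("wrist",b,P2)])] if b else []))
E
```

```text
Lhub [0.4502 0.1875 0.072 ] [0.4501 0.1874 0.072 ] (array([0.4504, 0.1875, 0.0698]), [np.float64(4.4877920040291407e-05), np.float64(4.4877920040269946e-05)])
Ltip [0.5197 0.1935 0.066 ] [0.5191 0.1932 0.066 ] (array([0.5215, 0.1935, 0.0611]), [np.float64(0.00016539402009516538), np.float64(0.0001653940200952093)])
Mhub [0.4587 0.0773 0.072 ] [0.459  0.0721 0.072 ] (array([0.4549, 0.0875, 0.097 ]), [np.float64(0.0005492444343132615), np.float64(0.0005492444343131904)])
Mtip [0.5281 0.0794 0.066 ] [0.5277 0.0795 0.066 ] (array([0.5286, 0.0788, 0.0645]), [np.float64(8.53976210207352e-05), np.float64(8.539762102075176e-05)])
Rhub [ 0.4678 -0.0425  0.072 ]
Rtip [ 0.5366 -0.0353  0.066 ]
```

```bash
cat >> h.py <<'E'
def fy(n=6):
    v=[]
    for _ in range(n): v.append(np.dot(np.array(readout.get_ft_force())[:2],ey)); r.hold(.02)
    return np.mean(v)
def rock(seat,c,D,Z,sgn,ys,pic=None,fmax=3.6):
    """c: lateral centre of arm rel. HUB frame; push sgn (+1 left)"""
    r.move_straight(at(seat,D,c,Z),speed=.03); f0=fy(); out=[]
    for y in ys:
        r.move_straight(at(seat,D,c+sgn*y,Z),speed=.02); r.hold(.1)
        f=fy(4)-f0; p=np.array(readout.get_position())
        out.append((round(y*1e3,1),round(float((p[:2]-HUB[seat])@ey-c)*1e3,2),round(f,2)))
        if abs(f)>fmax: break
    r.hold(.15)
    if pic: cv2.imwrite(pic,eyes.grab_frame("wrist"))
    print(seat,sgn,"f0 %.2f"%f0,out,"t",readout.get_clock())
E
python3 - <<'E'
from h import *
Z=.046;D=.05
r.move_straight(at("left",D,0,.08),speed=.08); print(readout.get_ft_force())
r.move_straight(at("left",D,0,Z),speed=.04); print(readout.get_ft_force(),readout.get_position())
cv2.imwrite("pics/w3.png",eyes.grab_frame("wrist"))
rock("left",0,D,Z,1,[.006,.008,.009,.0095,.010,.0105,.011],"pics/w4.png")
E
```

```text
[ 0.4578  0.2181 -0.9266]
[-0.2835 -0.6672 -0.3149] [0.5026 0.1916 0.0462]
left 1 f0 0.45 [(6.0, 5.97, np.float64(-0.79)), (8.0, 7.99, np.float64(-0.19)), (9.0, 8.98, np.float64(-0.75)), (9.5, 9.48, np.float64(-0.39)), (10.0, 9.96, np.float64(-1.15)), (10.5, 10.46, np.float64(-2.28)), (11.0, 10.97, np.float64(-2.82))] t 8.775
```

View pics/w3.png

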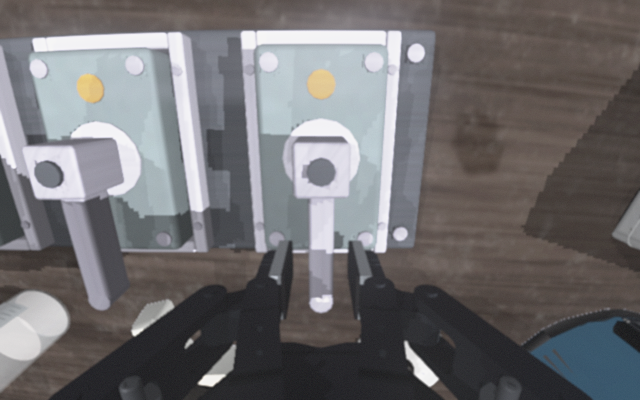

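View pics/w4.png

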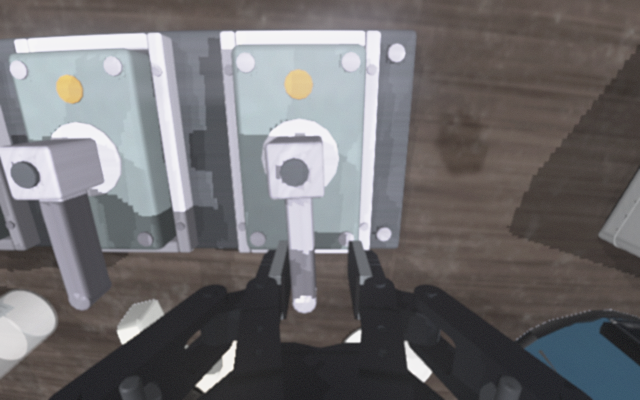

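Left push on the left unit: the force rises to 2.8 N and the tip visibly swings (hub at 293, tip at 304). That is springy, so the unit looks sound. Now the right push.

```bash
python3 - <<'E'
from h import *
Z=.046;D=.05
rock("left",0,D,Z,-1,[.006,.008,.009,.0095,.010,.0105,.011],"pics/w5.png")
r.move_straight(at("left",D,0,Z),speed=.03)
r.move_straight(at("left",D,0,.10),speed=.1)
r.move_straight(at("middle",D,0,.10),speed=.1)
print(pose());cv2.imwrite("pics/w6.png",eyes.grab_frame("wrist"));print(readout.get_clock())
E
```

```text
left -1 f0 -0.04 [(6.0, -5.95, np.float64(-0.11)), (8.0, -7.96, np.float64(-0.04)), (9.0, -8.96, np.float64(0.7)), (9.5, -9.45, np.float64(1.16)), (10.0, -9.97, np.float64(2.15)), (10.5, -10.48, np.float64(1.88)), (11.0, -10.99, np.float64(2.19))] t 12.7083
(array([0.5103, 0.0775, 0.1   ]), array([ 0.1156, -3.1394, -0.0001]))
15.2667
```

View pics/w5.png

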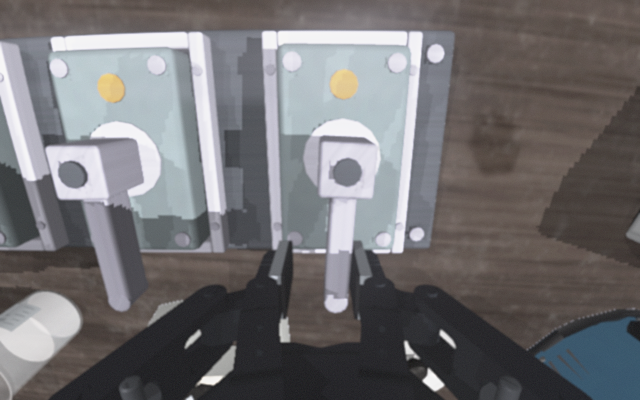

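View pics/w6.png

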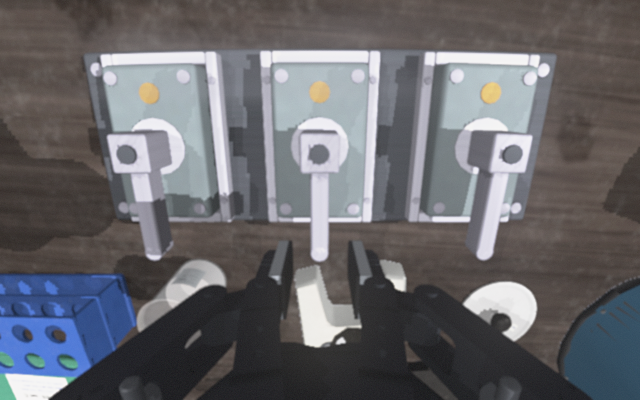

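Left unit: 2.2 N on the right push too, so it is sound. The middle arm (hub at 318, tip at 319) is centred under the jaws, so I can rock it now.

```bash
python3 - <<'E'
from h import *
Z=.046;D=.05
r.move_straight(at("middle",D,0,Z),speed=.06); print(readout.get_ft_force(),readout.get_position())
rock("middle",0,D,Z,1,[.008,.009,.0095,.010,.0105,.011],"pics/w7.png")
rock("middle",0,D,Z,-1,[.008,.009,.0095,.010,.0105,.011],"pics/w8.png")
r.move_straight(at("middle",D,0,Z),speed=.03)
a=cv2.imread("pics/w7.png")[100:340,180:460]; b=cv2.imread("pics/w8.png")[100:340,180:460]
cv2.imwrite("pics/w78.png",np.hstack([a,b]))
E
```

```text
[ 0.2149  0.1915 -0.8438] [0.5106 0.077  0.0463]
middle 1 f0 0.05 [(8.0, 7.92, np.float64(0.19)), (9.0, 8.99, np.float64(0.12)), (9.5, 9.49, np.float64(0.2)), (10.0, 10.0, np.float64(0.33)), (10.5, 10.5, np.float64(0.1)), (11.0, 11.02, np.float64(0.1))] t 19.6667
middle -1 f0 -0.21 [(8.0, -7.94, np.float64(0.15)), (9.0, -8.97, np.float64(0.2)), (9.5, -9.51, np.float64(0.01)), (10.0, -10.01, np.float64(-0.01)), (10.5, -10.51, np.float64(0.03)), (11.0, -11.01, np.float64(0.62))] t 23.2833
```

View pics/w78.png

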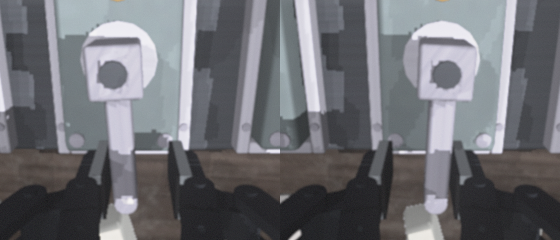

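The middle arm swings about 3 mm each way with under 0.6 N of force, which is within the noise. The tip is at +15 px and −11 px from the hub, so this is the loose one. The right unit still has to be rocked.

```bash
python3 - <<'E'
from h import *
Z=.046;D=.05
r.move_straight(at("middle",D,0,.10),speed=.1)
P=pose();cv2.imwrite("pics/w9.png",eyes.grab_frame("wrist")); print(P)
r.move_straight(at("right",D,0,.10),speed=.12)
print(pose());cv2.imwrite("pics/w10.png",eyes.grab_frame("wrist"));print(readout.get_clock())
E
```

```text
(array([0.51  , 0.077 , 0.0996]), array([ 0.1145, -3.1387, -0.0001]))
(array([ 0.5193, -0.0373,  0.1   ]), array([ 0.1156, -3.1393, -0.0003]))
25.7
```

View pics/w10.png

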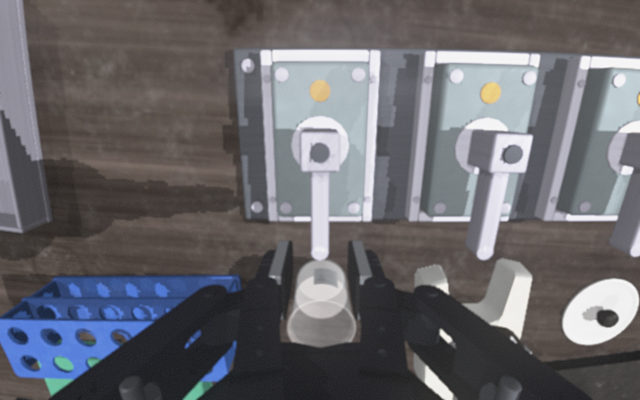

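The right arm is centred (319). The beaker stands beyond it, about 4 cm past the fingers, so rocking is safe.

```bash
python3 - <<'E'
from h import *
Z=.046;D=.05
r.move_straight(at("right",D,0,Z),speed=.06); print(readout.get_ft_force(),readout.get_position())
rock("right",0,D,Z,1,[.008,.009,.0095,.010,.0105,.011],"pics/w11.png")
rock("right",0,D,Z,-1,[.008,.009,.0095,.010,.0105,.011],"pics/w12.png")
r.move_straight(at("right",D,0,Z),speed=.03)
a=cv2.imread("pics/w11.png")[100:340,180:460]; b=cv2.imread("pics/w12.png")[100:340,180:460]
cv2.imwrite("pics/w1112.png",np.hstack([a,b]))
r.move_straight(at("right",D,0,.13),speed=.12)
print(readout.get_clock())
E
```

```text
[ 0.9329 -0.1366  0.4855] [ 0.5196 -0.0379  0.0463]
right 1 f0 0.36 [(8.0, 7.92, np.float64(-0.55)), (9.0, 8.96, np.float64(-0.4)), (9.5, 9.46, np.float64(-0.49)), (10.0, 9.97, np.float64(-1.26)), (10.5, 10.44, np.float64(-2.04)), (11.0, 10.93, np.float64(-2.32))] t 30.1
right -1 f0 0.15 [(8.0, -7.92, np.float64(-0.34)), (9.0, -8.98, np.float64(0.4)), (9.5, -9.49, np.float64(0.67)), (10.0, -9.99, np.float64(1.29)), (10.5, -10.47, np.float64(2.13)), (11.0, -10.99, np.float64(2.33))] t 33.7167
35.0833
```

View pics/w1112.png

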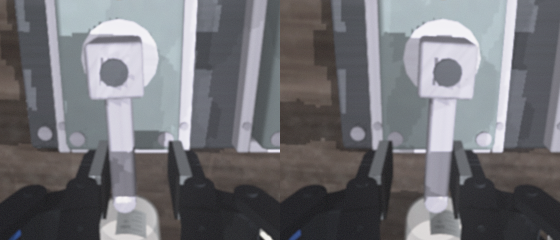

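View pics/w9.png

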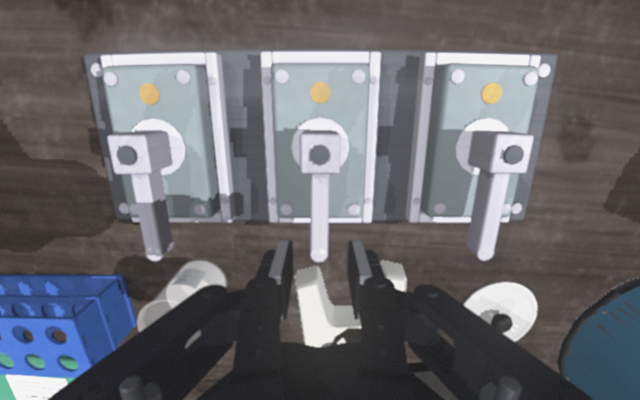

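The right unit is springy both ways (2.3 N), so the middle unit is the loose one. Next: its exact lateral position from w9, then the hub grasp.

```bash
python3 - <<'E'
from h import *
P9=(np.array([.51,.077,.0996]),np.array([.1145,-3.1387,-.0001]))
X=onz("wrist",(319.3,154.5),.072,P9); print(X,(X[:2]-HUB["middle"])@ex,(X[:2]-HUB["middle"])@ey)
d=-.001
r.move_straight(at("middle",d,0,.13),speed=.15)
claw.grip(.044,20)
r.move_straight(at("middle",d,0,.085),speed=.1)
P=pose();print(P);cv2.imwrite("pics/w13.png",eyes.grab_frame("wrist"));print(readout.get_clock())
E
```

```text
[0.4589 0.0725 0.072 ] -0.0016164321638853416 -0.0007948375727996385
(array([0.4598, 0.0733, 0.0853]), array([-0.1145,  3.139 , -0.    ]))
37.0167
```

View pics/w13.png

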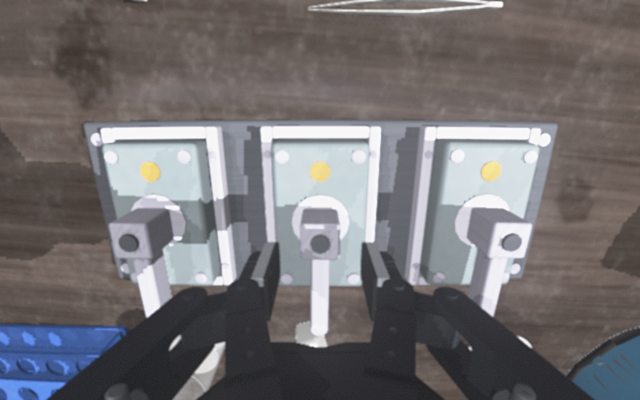

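```bash
python3 - <<'E'
from h import *
i=cv2.imread("pics/w13.png"); crop(i,240,190,400,310,5,"pics/w13c.png")
P=(np.array([.4598,.0733,.0853]),np.array([-.1145,3.139,0]))
print(proj("wrist",[[.4598,.0733,.0853],[.4598,.0733,.072]],P))
E
```

```text
[[320.7454 255.2914]
 [320.6703 244.3628]]
```

View pics/w13c.png

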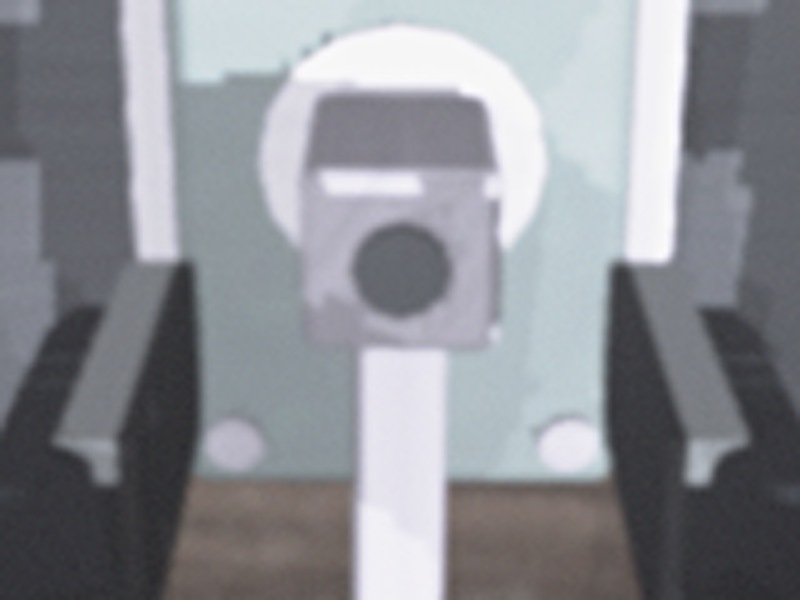

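The finger faces are at 197 and 608 (mid 402.5) and the hub hole is at 402, so it is centred to about 0.2 mm. Descend and close gently.

```bash
python3 - <<'E'
from h import *
d=-.001
r.move_straight(at("middle",d,-.0001,.046),speed=.06); r.hold(.1)
f0=np.mean([readout.get_ft_force() for _ in range(1)],0)
claw.grip(.028,20); print(readout.get_opening(),f0,readout.get_ft_force())
claw.grip(.018,20); r.hold(.2); print(readout.get_opening(),readout.get_ft_force(),readout.get_torque(),pose(),readout.get_clock())
cv2.imwrite("pics/w14.png",eyes.grab_frame("wrist"))
E
```

```text
0.027772887962375228 [-0.4081 -0.0745  0.234 ] [ 0.5672  0.0086 -0.0801]
0.02358465836980838 [-1.7908 -0.9188  4.7583] [-0.1803  0.2282 -0.0141] (array([0.4596, 0.0731, 0.0462]), array([-0.1146,  3.1393, -0.0002])) 38.6333
```

View pics/w14.png

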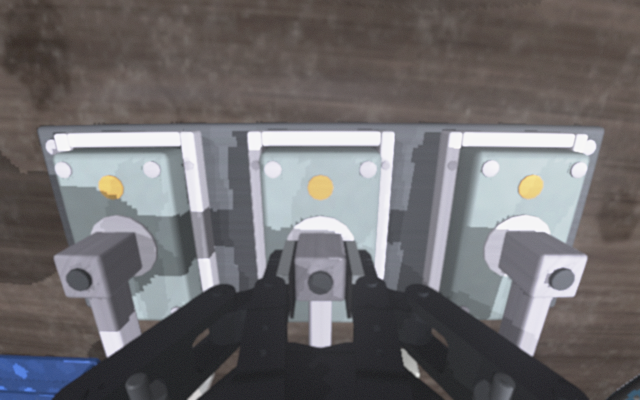

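The hub is clamped at 23.6 mm, which matches the 24 mm hub, with small wrist forces. Firm up the grip and lift straight out.

```bash
python3 - <<'E'
from h import *
d=-.001
claw.grip(.018,50); r.hold(.1); print(readout.get_opening(),readout.get_ft_force())
for z in (.05,.065): 
    r.move_straight(at("middle",d,-.0001,z),speed=.03); print(z,readout.get_ft_force(),readout.get_opening())
r.move_straight(at("middle",d,-.0001,.145),speed=.08)
print(readout.get_opening(),readout.get_ft_force(),readout.get_torque(),readout.get_clock())
cv2.imwrite("pics/w15.png",eyes.grab_frame("wrist"));cv2.imwrite("pics/s15.png",eyes.grab_frame("scene"))
E
```

```text
0.023594951452918636 [-0.947  -1.4067  5.4297]
0.05 [ 0.1235  1.1266 -8.7095] 0.022823236327947482
0.065 [ 0.3029  0.1667 -8.614 ] 0.023050565386133717
0.022989506790251815 [ 0.484  -0.2051 -9.0317] [-0.0132  0.0127  0.0423] 41.0833
```

View pics/w15.png

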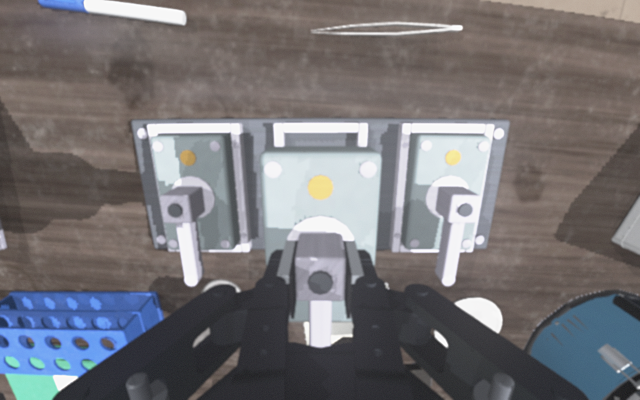

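View pics/s15.png

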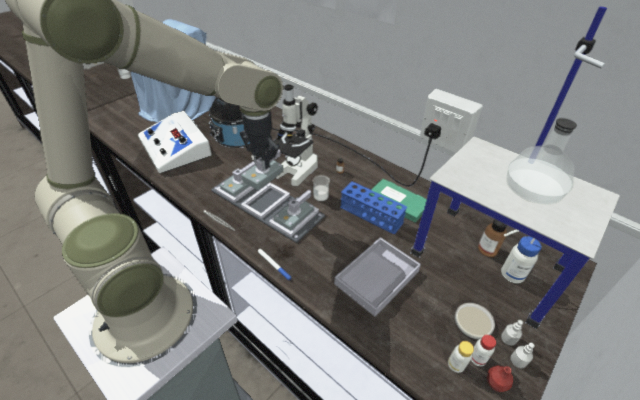

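The unit hangs level and the wrist reads −9 N, about its weight. Both neighbours are undisturbed. Carry it to the tray.

```bash
python3 - <<'E'
from h import *
S=[(335,279),(373,311),(420,263),(379,240)]
print(np.array([onz("scene",s,.03) for s in S]), np.mean([onz("scene",s,.03) for s in S],0))
r.move_straight([.463,-.346,.145],orot(-.05),speed=.12)
print(pose(),readout.get_opening(),readout.get_ft_force(),readout.get_clock())
cv2.imwrite("pics/w16.png",eyes.grab_frame("wrist"));cv2.imwrite("pics/t16.png",eyes.grab_frame("top"))
E
```

```text
[[ 0.3669 -0.2836  0.03  ]
 [ 0.357  -0.4064  0.03  ]
 [ 0.5525 -0.4165  0.03  ]
 [ 0.5463 -0.2916  0.03  ]] [ 0.4557 -0.3495  0.03  ]
(array([ 0.463 , -0.3458,  0.145 ]), array([-0.0782, -3.1406, -0.0001])) 0.023013752948291742 [ 0.4465 -0.7904 -8.1931] 44.825
```

View pics/w16.png

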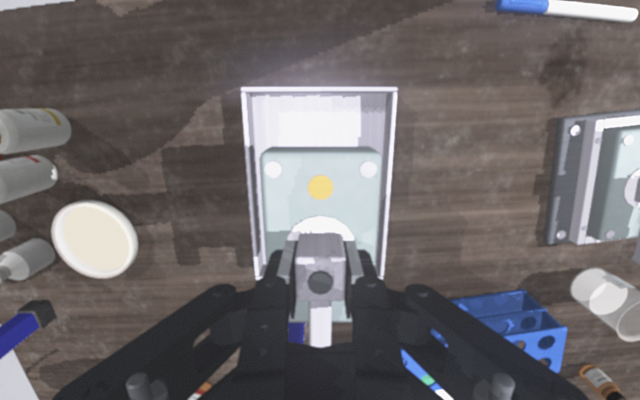

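The tray rim in this view has its near corners at (243,89) and (397,89), and its far corners at (255,278) and (385,278). It is centred laterally on the jaws.

```bash
python3 - <<'E'
from h import *
P=pose()
C=np.array([onz("wrist",s,.03,P) for s in [(243,89),(397,89),(385,278),(255,278)]]); print(C,C.mean(0))
E
```

```text
[[ 0.3673 -0.406   0.03  ]
 [ 0.3737 -0.2771  0.03  ]
 [ 0.5557 -0.284   0.03  ]
 [ 0.5489 -0.4173  0.03  ]] [ 0.4614 -0.3461  0.03  ]
```

```bash
python3 - <<'E'
from h import *
x,y=.462,-.346
r.move_straight([x,y,.07],speed=.08); r.move_straight([x,y,.046],speed=.04); r.hold(.2)
f0=np.mean([(r.hold(.03),readout.get_ft_force()[2])[1] for _ in range(5)]); print(f0)
z=.046
while z>.036:
    z-=.001; r.move_straight([x,y,z],speed=.02); r.hold(.08)
    f=np.mean([(r.hold(.02),readout.get_ft_force()[2])[1] for _ in range(3)])
    print(round(z,4),round(f-f0,2),readout.get_position()[2])
    if f-f0>5: break
print(readout.get_clock())
cv2.imwrite("pics/w17.png",eyes.grab_frame("wrist"))
E
```

```text
-8.137543547576218
0.045 -0.11 0.04500245771859299
0.044 -0.23 0.04402007909182956
0.043 -0.46 0.04301378926423888
0.042 -0.12 0.04200415091099145
0.041 -0.37 0.04101144111108844
0.04 4.73 0.040329631777116924
0.039 15.35 0.040249163134143874
49.8167
```

View pics/w17.png

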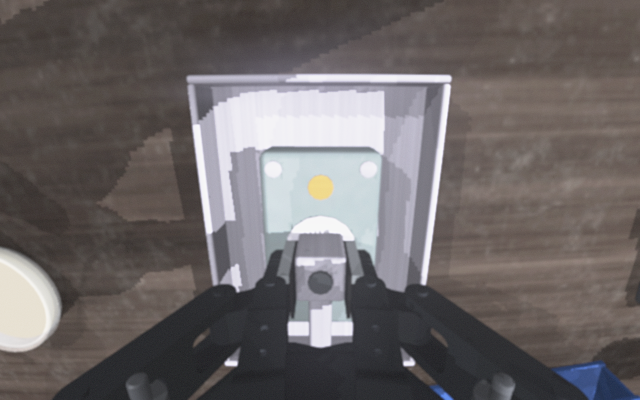

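Contact came at TCP z = 0.0403 m; I expected 0.0402. The unit rests on the tray floor. Relieve the pressure, release and back off.

```bash
python3 - <<'E'
from h import *
x,y=.462,-.346
r.move_straight([x,y,.0402],speed=.02); print(readout.get_ft_force())
claw.grip(.026,20); claw.grip(.05); r.hold(.2); print(readout.get_opening(),readout.get_ft_force())
r.move_straight([x,y,.10],speed=.08); 
cv2.imwrite("pics/w18.png",eyes.grab_frame("wrist"))
r.move_straight([x-.1,y+.1,.22],speed=.15); r.hold(.3)
print(readout.get_ft_force(),readout.get_clock())
cv2.imwrite("pics/w19.png",eyes.grab_frame("wrist"));cv2.imwrite("pics/s19.png",eyes.grab_frame("scene"));cv2.imwrite("pics/t19.png",eyes.grab_frame("top"))
E
```

```text
[-0.7727  1.7151 -1.5857]
0.049949815162955 [ 0.1608  0.072  -0.2   ]
[-0.4385 -0.2349 -0.3398] 53.525
```

View pics/w18.png

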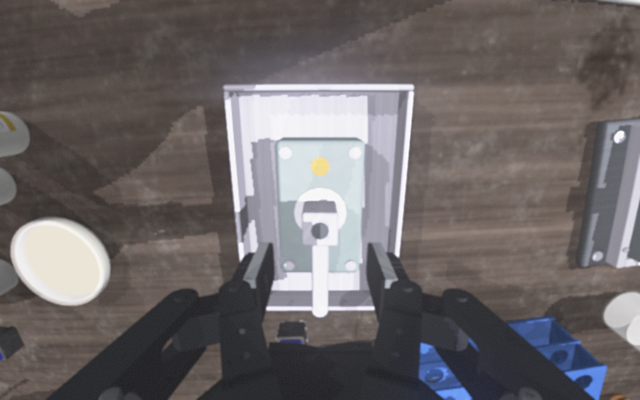

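View pics/s19.png

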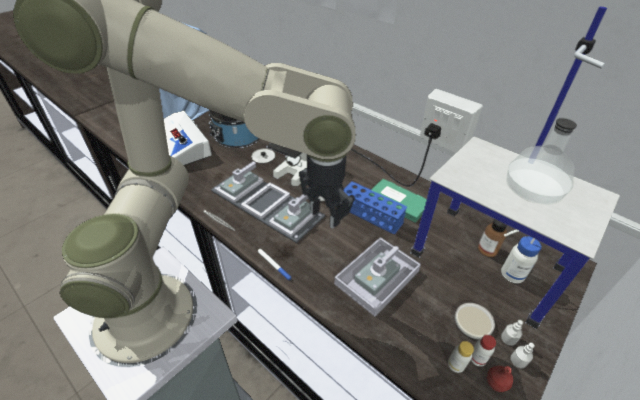

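View pics/t19.png

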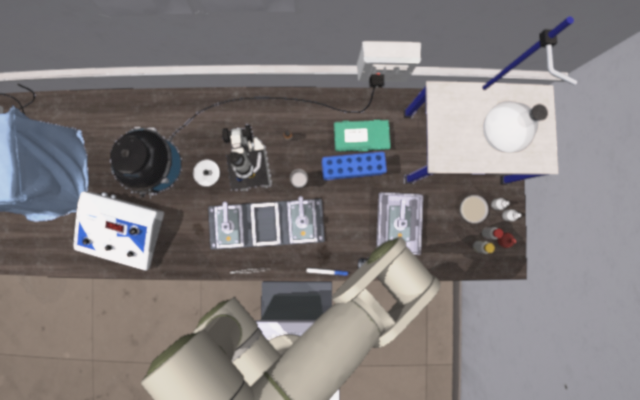

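The unit stands flat and centred in the tray: its hub is at top (401,224) and the tray centre at (400,223). The middle seat is empty, the other two units are in place, and the beaker (299,178) and cover (206,173) have not moved. The robot is clear, so I'll hand in.

```bash
python3 - <<'E'
from h import *
order.hand_in(); print(readout.get_clock())
E
```

```text
the job is handed in; nothing more can be done
the job is handed in; nothing more can be done
```

The loose unit was in the middle seat; it now stands flat and upright in the reject tray, and the job is handed in. The robot clock read 53.5 s just before hand-in, under the 72 s limit, and the hand-in gave no verdict.

- **Feeling the arms:** I rocked all three arms left then right, from the left seat to the right, by roughly 3 mm. That figure comes from the jaw travel and the tip movement in the wrist pictures. The left and right arms pushed back with 2.2–2.8 N. The middle arm swung the same amount with no more than about 0.6 N, which is within the sensor noise of roughly ±0.5 N.
- **Moving the unit:** I gripped the hub (measured 23.6 mm), lifted it straight out and lowered it until it touched the tray floor at the expected height. I overshot contact by about 1 mm, which pressed it down with about 15 N before I eased off and let go. That is well under the 100 N limit.
- **Last checks:** In the overhead picture the unit's hub is about one pixel (3 mm) from the tray centre. The other two units, the beaker and the cover look unmoved. The gripper was clear of everything, with wrist force near zero.
- **Disagreements:** The scene camera put the tray centre about 6–8 mm from where the top and wrist views did. I went with those two, which agreed within 2 mm. One rough triangulation of the middle hub from the wrist camera gave a height about 25 mm too high, so I discarded it and measured again from directly above.

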